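Close the instrument bay with its hook-in cover plate

TASK

Close the open bay on the test bench with the longer of the two dark metal cover plates: hook the plate's edge farther from its handle under the bay's retaining lip, then swing the handle end down until the plate lies flat and fully home inside the bay's rim. Let go of it, and leave the shorter cover plate where it is.

Things in the scene. Friction and masses are not known exactly. Their poses are not given: they have to be found in the camera images.
- cover_grip (a point): Centre of the bright handle bar (12 mm thick in x, 60 long in y, 22 high, on two posts) of the LONGER dark metal plate: 130 (x) x 90 (y) x 6 mm, loose, 0.19 to 0.35 kg, lying flat on the bench. Point 36 mm above its underside. z: plate normal; -x: to the edge to hook (83 mm away), at the start roughly on the robot's side; +x: to the free edge (47 mm away).
- bay_seat (a point): Fixed black bay, 160 x 122 mm, green board inside. Point: centre of the seat the plate's underside rests on (ledges along both cheeks), 30 mm above the bench. z up, +x from the lip (roughly on the robot's side) to the far rim. Pocket 144 (x) x 106 (y) mm: back wall x = -72, far rim x = +72, 8 thick, 19 mm above the seat; cheeks y = +-53, 8 mm above the seat.
- bay_lip (a point): Middle of the free lower edge of the bay's aluminium retaining lip, 48 mm to -x of bay_seat and 24 mm above the seat; same axes as bay_seat. From here the lip runs back 24 mm to the back wall of the pocket, over the bay's whole width (y); it is 5 mm thick, rigid, and the slot below it is 24 mm high and open towards +x.
- short_cover_grip (a point): Centre of the handle bar of the SHORTER cover plate, which belongs elsewhere and stays where it is: same look, width and handle, but only 90 mm long in x. Point 36 mm above its underside; -x edge 57 mm away, +x edge 33 mm away.
Mind the look-alikes: they are no part of the job. What is shaped like the part that bears cover_grip but orange is not meant.

How it is judged (in metres and radians):
At the end, for the whole second after the job is handed in: The longer plate lies released on the bay seat, hook edge under the lip, free edge inside the far rim: handle 18 mm past the seat centre towards the rim (within 14 mm; 13 mm sideways), underside within 5 mm of the seat, tilted under 4 degrees, turned under 11 degrees from the bay (x of cover_grip in the frame of bay_seat between 0.004 and 0.032 m and y of cover_grip in the frame of bay_seat between -0.013 and 0.013 m and z of cover_grip in the frame of bay_seat between 0.031 and 0.041 m and angle between cover_grip's own z axis and vertical below 0.07 rad and angle between the x axis of cover_grip and the x axis of bay_seat, either way round below 0.2 rad); the robot touches nothing.
It fails at once if the shorter cover plate is moved more than 30 mm (distance of short_cover_grip from where it was at the start of the episode above 0.03 m).
It also fails if it takes over 40 s, if anything falls off the work surface, if the arm or the gripper's body presses on something with over 40 N, if the wrist force passes 120 N, or if a joint passes its speed limit or range.

ROBOT

A 6-joint arm with a two-finger parallel gripper is mounted at the origin on the work surface. World frame = base frame: x ahead of the robot, y to its left, z up, the work surface at z = 0. Lengths are in m, angles in degrees, forces in N, time in s.
With the tool pointing down it reaches from about 0.4 to 0.825 m from the base axis. Payload 7 kg.
Tool frame: the origin (TCP) lies where the fingers leave the gripper's body, on its centre line; the fingertips stand 66 mm ahead of it and the grasp point (between the pads) lies 47 mm ahead of it; z points along the fingers, y is the direction in which the jaws open and shut (so a half turn about z gives the same grasp; the last joint's range is limited). The gripper opens to 88 mm and grips with 3 to 60 N. Pads are 19 mm wide; open, the fingers measure 130 mm over their backs; the gripper's body (78 mm by 193 mm) begins 47 mm behind the grasp point.
Start: joints at [-54.425, 20.546, 0.682, 0, -70.136, -16.507], TCP at [0.22, -0.638, 0.292] pointing down, gripper open.
Joint ranges: [-176.03, 176.03], [-82.01, 121.73], [-58.28, 71.71], [-173.87, 95.51], [-174.79, -0.11], [-173.66, 173.66]. Speed limits (degrees/s): [136.94, 136.94, 172.46, 180, 180, 180].

INTERFACE

Orientations are given as [roll, pitch, yaw] about the fixed x, y, z axes, in that order (R = Rz(yaw) Ry(pitch) Rx(roll)).
In Python, from plant import get_obs, snapshot, close_job gives the robot as it stands.
- The arm moves only by the tool play_rows, never from a script. Its argument "series" is a list of rows, each a list of 5 numbers: the opening in per cent of the stroke, from 0 (shut) to 100 (fully open), then the shift along the tool's x, y, z in m, then the turn about the tool's z in degrees. In form: [[jaw, dx, dy, dz, spin], ...]. A call has 1 to 10 rows; each row is the pose to reach, as a shift and turn from the pose commanded when the call began, along the tool's axes at that moment; what a row does not reach only later rows make up. A row lasts 1/10 s, in which the tool goes at most 50 mm and 8.59 degrees, less where a joint would pass 70% of its speed; a pose out of reach is approached as far as the arm can. A call with a gripper value outside its range is refused whole. The fingers move at their own pace and stop on an object; the grip force is fixed at half the most. Time passes only in rows, so rows that repeat a pose let the fingers close. It gives the time, the measured TCP pose, the force and the opening at its end, in the units of the state.
- get_obs(): the state, without advancing time (a new reading comes with each control period).
- snapshot(name): name is "side" or "top" or "wrist"; returns a dict with "frame" (384x512x3 uint8, red, green, blue), "z_map" (384x512 float32, m along the optical axis (not along the pixel's ray), 0 where there is no reading), "mtx" (3x3 intrinsics, pixels), "camera_from_world" (4x4, takes a point from world to camera coordinates); the wrist camera has in their place "tool_from_camera" (4x4, takes a point from camera to tool coordinates, whose origin is the TCP and whose axes are the flange's). Camera axes: x right, y up, looking along -z (the intrinsics and any distortion apply to the point x, -y, -z); pixel columns grow to the right and rows downward; lengths in m; the calibration is good to about 2 mm. A picture is of the moment at which its call begins: read the wrist's pose just before it.
- close_job(): hands the job in, once; it reports no verdict.
The state is a dict: "clock": time; "joint_pos": joint angles; "qvel": joint speeds; "tau": joint torques, N m; "tool_pos": TCP position; "orientation": TCP orientation; "force": force on the tool from outside, world axes, zero at the start; "moment": the same for the moment, N m; "opening": finger opening in m.
Only numpy, scipy, OpenCV 4.12 (cv2) and the standard library are available. Lean on these libraries where they do the work, as an engineer would, in place of code of your own. Each camera call takes 0.05 s, during which the arm holds its last target.

## Working session

There is one attempt and no reset: what is moved stays moved. The work goes in short steps, Python scripts to look and compute and a tool call to move; the robot and the scene stay as the last step left them, time stands still between calls to the robot, and variables do not carry over. Pictures are saved under pics/ and viewed, and the job is handed in when it is done.

Besides the shell and the picture viewer there is one more tool, called after "Emit:" as name(argument=value, ...) on one line, values as JSON. play_rows: Moves the arm, as the interface text tells. Its arguments: {"type":"object","properties":{"series":{"type":"array"}},"required":["series"]}

```bash
ls; mkdir -p pics; python3 - <<'E'
from plant import get_obs, snapshot
import cv2, numpy as np
print(get_obs())
for n in ["side","top","wrist"]:
    s=snapshot(n); np.savez(f"pics/{n}0.npz",**s)
    cv2.imwrite(f"pics/{n}0.png",s["frame"][:,:,::-1])
    print(n,s["mtx"].round(1).tolist(),[ (k,s[k].round(3).tolist()) for k in s if 'from' in k], list(s))
E
```

```text
pics
{'clock': 0.0, 'joint_pos': array([-5.44246068e+01,  2.05910741e+01,  6.33668607e-01, -2.01437217e-02,
       -7.01353986e+01, -1.65089513e+01]), 'qvel': array([ 0.03783619, -0.03988036, -0.05218858,  0.04272743, -0.06938023,
        0.0128365 ]), 'tau': array([-3.16729136e-03, -5.82723498e+01,  2.93035322e+01,  6.99691236e+00,
        6.65183121e-03, -1.39541976e-04]), 'tool_pos': array([ 0.22038065, -0.63760776,  0.2912258 ]), 'orientation': array([ 1.79905640e+02, -8.21853876e-03, -1.60940411e+02]), 'force': array([ 0.0252222 , -0.52407514, -0.63389917]), 'moment': array([-0.00635606, -0.0048553 ,  0.03746806]), 'opening': 0.08765486124769369}
side [[348.9, 0.0, 256.1], [0.0, 348.9, 198.1], [0.0, 0.0, 1.0]] [('camera_from_world', [[-0.937, -0.349, 0.01, 0.371], [0.232, -0.602, 0.764, -0.157], [-0.261, 0.718, 0.645, -0.658], [0.0, 0.0, 0.0, 1.0]])] ['frame', 'z_map', 'mtx', 'camera_from_world']
top [[374.4, 0.0, 260.4], [0.0, 374.4, 189.1], [0.0, 0.0, 1.0]] [('camera_from_world', [[0.029, -0.999, -0.042, -0.022], [0.998, 0.027, 0.057, -0.384], [-0.055, -0.044, 0.998, -0.87], [0.0, 0.0, 0.0, 1.0]])] ['frame', 'z_map', 'mtx', 'camera_from_world']
wrist [[320.6, 0.0, 253.1], [0.0, 320.6, 189.4], [0.0, 0.0, 1.0]] [('tool_from_camera', [[-0.001, 0.957, 0.29, 0.078], [1.0, 0.001, -0.001, -0.0], [-0.001, 0.29, -0.957, -0.092], [0.0, 0.0, 0.0, 1.0]])] ['frame', 'z_map', 'mtx', 'tool_from_camera']
```

View pics/side0.png

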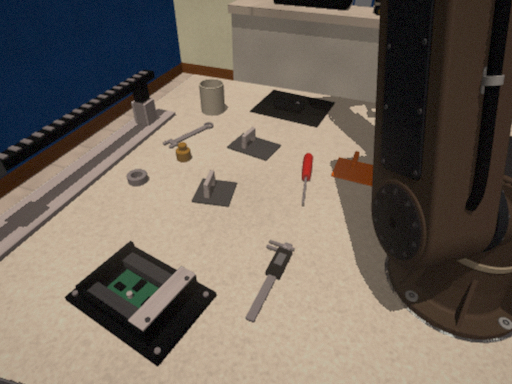

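View pics/top0.png

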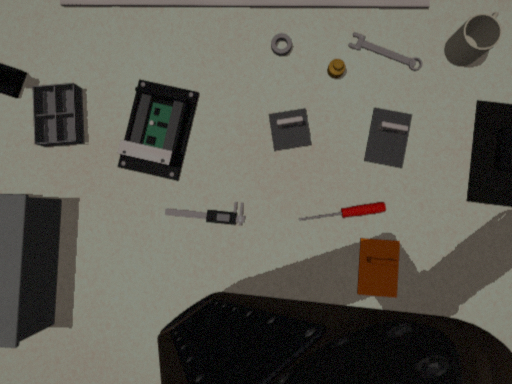

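View pics/wrist0.png

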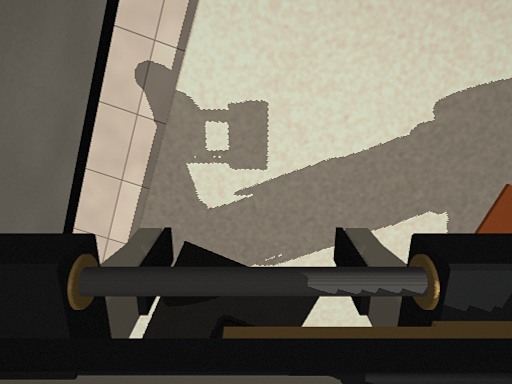

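The top view shows a shorter dark plate at (290,130), a longer dark plate at (388,137), an orange look-alike at (378,267), and the bay at (160,130). The wide view suggests (388,137) is the plate I want. I'll measure it and check it in a crop.

```bash
cat > h.py <<'E'
import numpy as np, cv2
def load(n): 
    d=np.load(n); return {k:d[k] for k in d.files}
def cloud(s,T=None):
    z=s["z_map"]; K=s["mtx"]; v,u=np.mgrid[:z.shape[0],:z.shape[1]]
    P=np.stack([(u-K[0,2])/K[0,0]*z,-(v-K[1,2])/K[1,1]*z,-z],-1)
    W=np.linalg.inv(s["camera_from_world"]) if T is None else T
    P=P@W[:3,:3].T+W[:3,3]; P[z==0]=np.nan; return P
E
python3 - <<'E'
from h import *
s=load("pics/top0.npz"); P=cloud(s); f=s["frame"]
c=f[60:200,100:440]; cv2.imwrite("pics/crop1.png",cv2.resize(c[:,:,::-1],None,fx=2.35,fy=2.35,interpolation=cv2.INTER_CUBIC))
for n,(u,v) in dict(A=(290,140),B=(388,150),bar=(395,126),barA=(290,120),lip=(148,154),table=(340,150),rim=(170,87)).items(): print(n,P[v,u].round(4),f[v,u])
g=f.max(2).astype(int)
for n,(u0,v0,u1,v1) in dict(A=(262,100,322,160),B=(355,100,425,175)).items():
    Q=P[v0:v1,u0:u1]; G=g[v0:v1,u0:u1]; 
    m=((G<110)|(Q[...,2]>0.02)).astype(np.uint8)
    nl,lab,st,_=cv2.connectedComponentsWithStats(m); k=1+st[1:,4].argmax(); m=lab==k
    q=Q[m]; r=cv2.minAreaRect(q[:,:2].astype(np.float32)); print(n,r,cv2.boxPoints(r).round(4).tolist())
    b=Q[Q[...,2]>0.03]; print(' bar',len(b),cv2.minAreaRect(b[:,:2].astype(np.float32)),b.mean(0),np.percentile(b[:,2],[5,50,95]))
E
```

```text
A [ 0.5032 -0.0783  0.0057] [51 49 52]
B [nan nan nan] [49 47 49]
bar [ 0.532  -0.3109  0.0467] [131 120 117]
barA [ 0.5411 -0.0758  0.047 ] [134 126 123]
lip [0.4546 0.2434 0.0575] [136 131 128]
table [ 0.4834 -0.1979 -0.0036] [137 133 120]
rim [0.6251 0.2137 0.0106] [21 21 15]
A ((0.5302305817604065, -0.07781380414962769), (0.09287188202142715, 0.09129052609205246), 10.163368225097656) [[0.476500004529953, -0.041099999099969864], [0.4925999939441681, -0.13089999556541443], [0.5839999914169312, -0.1145000010728836], [0.5679000020027161, -0.024700000882148743]]
 bar 170 ((0.5404803156852722, -0.07456096261739731), (0.012742919847369194, 0.058501869440078735), 10.984029769897461) [ 0.53900741 -0.07409186  0.04444629] [0.03238009 0.04622021 0.04873204]
B ((0.5150803923606873, -0.308610200881958), (0.09191309660673141, 0.1336822509765625), 79.31884765625) [[0.4408999979496002, -0.34139999747276306], [0.5722000002861023, -0.3662000000476837], [0.5892999768257141, -0.2757999897003174], [0.4578999876976013, -0.25110000371932983]]
 bar 189 ((0.5317714214324951, -0.3094639480113983), (0.05922579765319824, 0.012997597455978394), 81.0865249633789) [ 0.5305204  -0.30840021  0.04395508] [0.03302451 0.04582501 0.04867137]
```

View pics/crop1.png

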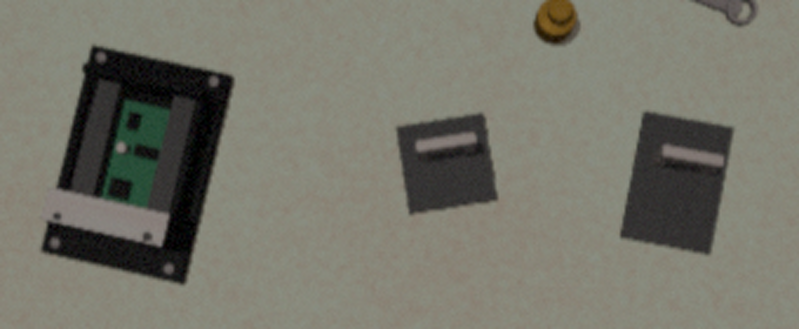

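Plate B at (388,137) measures 134×92 mm, so it is the longer one. Plate A measures 93×91 mm. Next I'll measure the bay, using the top and side depth maps, and get the bar's height from the side view.

```bash
python3 - <<'E'
from h import *
def rect(q): return cv2.minAreaRect(q[:,:2].astype(np.float32))
for n in ["top","side"]:
    s=load(f"pics/{n}0.npz"); P=cloud(s).reshape(-1,3); F=s["frame"].reshape(-1,3).astype(int)
    ok=~np.isnan(P[:,2]); P=P[ok];F=F[ok]
    box=(abs(P[:,0]-.52)<.13)&(abs(P[:,1]-.23)<.12); Q=P[box];C=F[box]
    t=(P[:,2]<0.01)&(abs(P[:,0]-.5)<.15)&(abs(P[:,1]-.0)<.35)&(F.max(1)>110); print(n,'table z',np.median(P[t,2]))
    h=np.histogram(Q[:,2],bins=np.arange(-.01,.075,.003)); print([(round(float(b),3),int(a)) for a,b in zip(*h)])
    for lo,hi in [(.01,.08),(.043,.053),(.054,.066)]:
        q=Q[(Q[:,2]>lo)&(Q[:,2]<hi)]; print(lo,hi,len(q),rect(q),q.mean(0).round(4))
    lip=Q[(Q[:,2]>.05)&(C.min(1)>100)]; print(' lip',len(lip),rect(lip),np.median(lip,0))
    for nm,c in dict(A=(.540,-.075),B=(.532,-.31)).items():
        b=P[(np.hypot(P[:,0]-c[0],P[:,1]-c[1])<.045)&(P[:,2]>.03)]; top=b[b[:,2]>.042]
        print(nm,len(b),rect(b),np.percentile(b[:,2],[50,90,98]),rect(top))
E
```

```text
top table z 0.00010793952945015173
[(-0.01, 0), (-0.007, 16), (-0.004, 1015), (-0.001, 3033), (0.002, 578), (0.005, 37), (0.008, 416), (0.011, 1291), (0.014, 721), (0.017, 367), (0.02, 137), (0.023, 80), (0.026, 257), (0.029, 744), (0.032, 185), (0.035, 224), (0.038, 216), (0.041, 33), (0.044, 31), (0.047, 135), (0.05, 52), (0.053, 20), (0.056, 329), (0.059, 380), (0.062, 28), (0.065, 0), (0.068, 0), (0.071, 0)]
0.01 0.08 5491 ((0.5210447311401367, 0.2388957440853119), (0.1508464515209198, 0.21968212723731995), 78.71820831298828) [0.5168 0.2343 0.0275]
0.043 0.053 226 ((0.5215045213699341, 0.23878170549869537), (0.1220635399222374, 0.16111186146736145), 78.99232482910156) [0.5844 0.2254 0.0486]
0.054 0.066 751 ((0.4585358798503876, 0.2515924572944641), (0.1230148896574974, 0.03198862448334694), 78.77342987060547) [0.4583 0.2509 0.0592]
 lip 676 ((0.4591085910797119, 0.2523580491542816), (0.12128628045320511, 0.030834393575787544), 78.75750732421875) [0.45953638 0.25203691 0.05913211]
A 170 ((0.5404803156852722, -0.07456096261739731), (0.012742919847369194, 0.058501869440078735), 10.9
[... 1235 characters left out ...]
63183594) [0.4609 0.2561 0.058 ]
 lip 1226 ((0.46103498339653015, 0.2506571412086487), (0.12227457761764526, 0.03201260417699814), 78.14297485351562) [0.46228906 0.25729577 0.05806857]
A 133 ((0.5424126982688904, -0.07505188882350922), (0.01158042810857296, 0.05996375158429146), 10.265410423278809) [0.04425679 0.04686103 0.04794206] ((0.5425604581832886, -0.0750327929854393), (0.011359873227775097, 0.059993304312229156), 10.623297691345215)
B 105 ((0.534200131893158, -0.3094521760940552), (0.06106273829936981, 0.013441340066492558), 80.50564575195312) [0.04227515 0.04645244 0.04718553] ((0.5342397689819336, -0.3110964894294739), (0.05783354863524437, 0.012817269191145897), 80.49574279785156)
```

Both views agree:

| Item | Position (x, y) in m | Yaw | Height check |
|---|---|---|---|
| Long plate's bar | (0.533, -0.3105) | about -10° | bar top at z ≈ 0.047 |
| Bay centre | (0.5227, 0.2385) | about -11.2° | lip top at z ≈ 0.0585 |

Candidates in the top view:
- **(388,137):** dark, 134 mm long. This is the one I want.
- **(290,130):** dark, 93 mm long. Stays where it is.
- **(378,267):** orange, not meant.

The tool can't tilt, so I'll grip the bar by its ends with the jaws along the plate's y. That lets the plate pivot about y between the pads.

Emit:
play_rows(series=[[100,-0.04,0.02,0.01,3],[100,-0.08,0.041,0.02,6],[100,-0.12,0.062,0.03,9],[100,-0.161,0.083,0.04,12],[100,-0.201,0.104,0.05,15],[100,-0.241,0.124,0.06,18],[100,-0.282,0.145,0.07,21],[100,-0.322,0.166,0.08,24],[100,-0.362,0.187,0.09,27],[100,-0.402,0.207,0.1,29]])

```text
clock: 1.15
tool_pos: [0.5338, -0.3093, 0.1917]
orientation: [180.0, -0.0, 170.0]
force: [0.0, -1.5, 0.5]
opening: 0.0878
```

Emit:
play_rows(series=[[100,0,0,0,0],[100,0,0,0,0],[100,0,0,0,0]])

```text
clock: 1.45
tool_pos: [0.5324, -0.3113, 0.1922]
orientation: [-180.0, -0.0, 170.1]
force: [-0.5, -0.0, -0.9]
opening: 0.0874
```

```bash
cat > look.py <<'E'
from plant import get_obs, snapshot
from h import *
import sys
from scipy.spatial.transform import Rotation as R
def wr(tag):
    o=get_obs(); s=snapshot("wrist"); cv2.imwrite(f"pics/w{tag}.png",s["frame"][:,:,::-1])
    T=np.eye(4); T[:3,:3]=R.from_euler('xyz',o["orientation"],degrees=True).as_matrix(); T[:3,3]=o["tool_pos"]
    return o,s,cloud(s,T@s["tool_from_camera"])
E
python3 - <<'E'
from look import *
o,s,P=wr("1"); print({k:np.round(o[k],4) for k in ["clock","tool_pos","orientation","joint_pos","opening"]})
P=P.reshape(-1,3); b=P[(np.hypot(P[:,0]-.533,P[:,1]+.3105)<.05)&(P[:,2]>.03)&(P[:,2]<.06)]
print(len(b),cv2.minAreaRect(b[:,:2].astype(np.float32)) if len(b) else 0,np.percentile(b[:,2],[5,50,95]) if len(b) else 0)
E
```

```text
{'clock': np.float64(1.45), 'tool_pos': array([ 0.5324, -0.3113,  0.1922]), 'orientation': array([-1.799980e+02, -2.080000e-02,  1.700706e+02]), 'joint_pos': array([-1.21950e+01,  1.97019e+01, -1.44998e+01,  3.40000e-03,
       -5.58190e+01, -8.77364e+01]), 'opening': np.float64(0.0874)}
1410 ((0.5335242748260498, -0.30960431694984436), (0.05964767187833786, 0.011823710985481739), 79.85797119140625) [0.03309071 0.04617266 0.04766812]
```

View pics/w1.png

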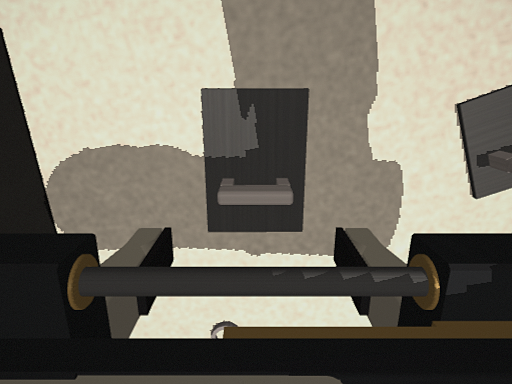

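The wrist view shows the long plate at about (255,160) with its bar at (255,195). It puts the bar at (0.5335, -0.3096) with yaw -10.1°, matching the other two cameras. I'll descend and grip.

Emit:
play_rows(series=[[100,-0.001,0.001,0.03,0],[100,-0.001,0.001,0.06,0],[100,-0.001,0.001,0.085,0],[100,-0.001,0.001,0.1,0],[100,-0.001,0.001,0.109,0],[100,-0.001,0.001,0.109,0],[100,-0.001,0.001,0.109,0]])

```text
clock: 2.2
tool_pos: [0.5341, -0.3108, 0.084]
orientation: [-180.0, 0.1, 170.0]
force: [-0.4, -0.8, 0.5]
opening: 0.0875
```

Emit:
play_rows(series=[[50,0,0,0,0],[50,0,0,0,0],[50,0,0,0,0],[50,0,0,0,0],[50,0,0,0,0],[50,0,0,0,0],[50,0,0,0,0],[50,0,0,0,0]])

```text
clock: 3.0
tool_pos: [0.5341, -0.3101, 0.0835]
orientation: [-180.0, 0.0, 170.1]
force: [-1.1, 2.2, 5.2]
opening: 0.0597
```

Emit:
play_rows(series=[[30,0,0,0,0],[30,0,0,-0.005,0],[30,0,0,-0.015,0],[30,0,0,-0.035,0],[30,0,0,-0.06,0],[30,0,0,-0.085,0],[30,0,0,-0.11,0],[30,0,0,-0.12,0],[30,0,0,-0.12,0],[30,0,0,-0.12,0]])

```text
clock: 4.0
tool_pos: [0.5334, -0.3099, 0.2022]
orientation: [180.0, -0.1, 170.0]
force: [-0.4, -0.5, -3.5]
opening: 0.0598
```

```bash
python3 - <<'E'
from look import *
o=get_obs(); s=snapshot("side"); np.savez("pics/side1.npz",**s); cv2.imwrite("pics/side1.png",cv2.resize(s["frame"][70:230,130:330,::-1],None,fx=3,fy=3))
print(o["tool_pos"],o["force"],o["moment"],o["opening"])
o,s,P=wr("2"); T=P.reshape(-1,3)
# plate surface in wrist cam: sample
for v in (60,90,120,150,170): print(v,P[v,255].round(4),s["frame"][v,255])
E
```

```text
[ 0.53336885 -0.30988803  0.20217385] [-0.39422857 -0.47096954 -3.45496869] [-0.0295673  -0.07289707 -0.02794364] 0.059790957841611495
60 [ 0.4302 -0.2897 -0.0007] [149 138 123]
90 [ 0.4553 -0.295   0.125 ] [100  96  95]
120 [ 0.4699 -0.2976  0.1248] [99 95 91]
150 [ 0.4854 -0.3002  0.1249] [99 95 92]
170 [ 0.4961 -0.3021  0.1249] [96 93 90]
```

View pics/w2.png

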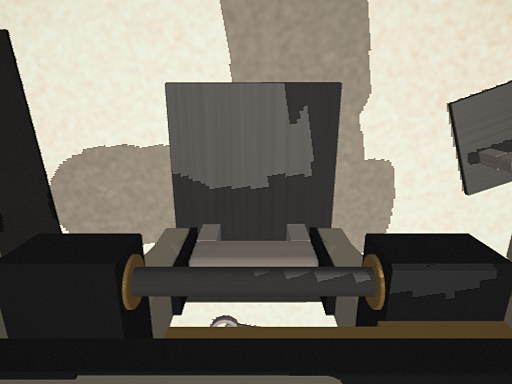

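View pics/side1.png

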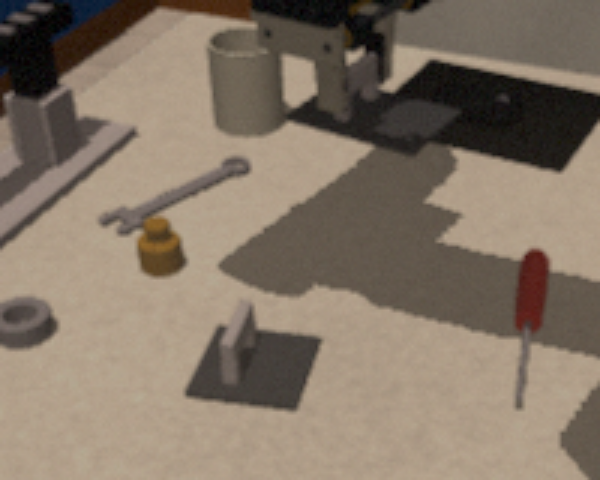

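The wrist view shows the plate held level at about (250,150), with no pivot under gravity. I'll carry it over the bay and tilt it on purpose by lowering the free edge onto the far rim.

Emit:
play_rows(series=[[30,0.002,0.015,0,0],[30,0.005,0.045,0,0],[30,0.01,0.085,0,0],[30,0.015,0.125,0,0],[30,0.02,0.165,0,0],[30,0.024,0.205,0,0.5],[30,0.029,0.245,0,0.5],[30,0.034,0.285,0,0.8],[30,0.038,0.325,0,1],[30,0.043,0.365,0,1.2]])

```text
clock: 5.1
tool_pos: [0.5538, 0.0589, 0.2024]
orientation: [-180.0, -0.1, 168.9]
force: [0.8, -0.0, -2.9]
opening: 0.0596
```

Emit:
play_rows(series=[[30,0.005,0.04,0,0],[30,0.01,0.08,0,0],[30,0.014,0.12,0,0],[30,0.018,0.15,0,0],[30,0.02,0.165,0,0],[30,0.021,0.172,0,0],[30,0.021,0.172,0,0],[30,0.021,0.172,0,0]])

```text
clock: 5.9
tool_pos: [0.5668, 0.2287, 0.2028]
orientation: [-180.0, -0.0, 168.8]
force: [-0.1, -0.8, -2.5]
opening: 0.0597
```

```bash
cat > st.py <<'E'
from look import *
def rel(c=(0.523,0.2385),yaw=-11.2):
    o=get_obs(); d=o["tool_pos"]-np.array([*c,0.1075]) ; a=np.radians(yaw)
    ex=np.array([np.cos(a),np.sin(a)]); ey=np.array([-ex[1],ex[0]])
    print("t",o["clock"].round(2),"handle in bay mm x,y,z:",(d[:2]@ex*1e3).round(1),(d[:2]@ey*1e3).round(1),(d[2]*1e3).round(1),"yaw",o["orientation"].round(2),"F",o["force"].round(1),"M",o["moment"].round(2),"op",o["opening"].round(4)); return o
def pics(tag):
    for n,(u0,v0,u1,v1) in dict(side=(40,180,260,380),top=(90,60,230,200)).items():
        s=snapshot(n); np.savez(f"pics/{n}{tag}.npz",**s); f=s["frame"][v0:v1,u0:u1,::-1]; cv2.imwrite(f"pics/{n}{tag}.png",cv2.resize(f,None,fx=2.8,fy=2.8,interpolation=cv2.INTER_CUBIC))
E
python3 - <<'E'
from st import *
rel(); pics("2"); o,s,P=wr("3")
E
```

```text
Traceback (most recent call last):
  File "st.py", line 5, in rel
    print("t",o["clock"].round(2),"handle in bay mm x,y,z:",(d[:2]@ex*1e3).round(1),(d[:2]@ey*1e3).round(1),(d[2]*1e3).round(1),"yaw",o["orientation"].round(2),"F",o["force"].round(1),"M",o["moment"].round(2),"op",o["opening"].round(4)); return o
              ^^^^^^^^^^^^^^^^
AttributeError: 'float' object has no attribute 'round'
```

```bash
sed -i 's/o\["clock"\].round(2)/round(o["clock"],2)/; s/o\["opening"\].round(4)/round(float(o["opening"]),4)/' st.py
python3 - <<'E'
from st import *
rel(); pics("2"); o,s,P=wr("3")
from h import *
Q=P.reshape(-1,3); 
pl=[P[v,255] for v in (100,140,170)]; print(np.round(pl,4))
E
```

```text
t 5.9 handle in bay mm x,y,z: 44.9 -1.1 95.3 yaw [-1.7996e+02 -4.0000e-02  1.6883e+02] F [-0.1 -0.8 -2.5] M [-0.07 -0.04  0.  ] op 0.0597
[[0.4945 0.2439 0.1263]
 [0.5144 0.24   0.1261]
 [0.5305 0.2368 0.1256]]
```

View pics/w3.png

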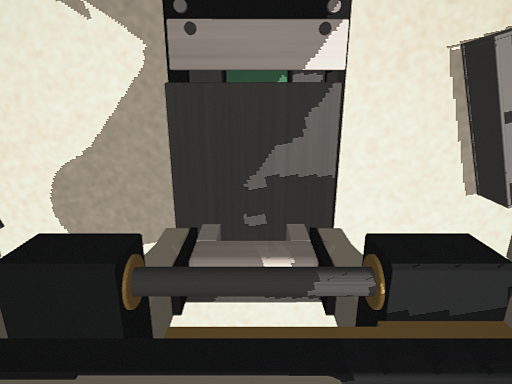

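View pics/side2.png

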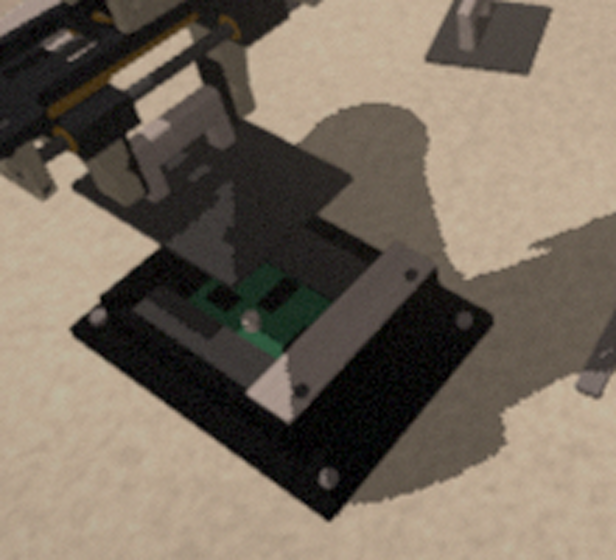

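```bash
sed -i 's/0.1075/0.0775/' st.py
python3 - <<'E'
from st import *
rel(); o,s,P=wr("4")
F=s["frame"].reshape(-1,3).astype(int);Q=P.reshape(-1,3)
m=(Q[:,2]>.05)&(Q[:,2]<.066)&(abs(Q[:,0]-.46)<.06)&(abs(Q[:,1]-.25)<.1)
q=Q[m]; print(m.sum(),cv2.minAreaRect(q[:,:2].astype(np.float32)),np.median(q,0))
m2=(Q[:,2]>.115)&(Q[:,2]<.135)&(abs(Q[:,0]-.52)<.07)&(abs(Q[:,1]-.24)<.1); q=Q[m2];r=cv2.minAreaRect(q[:,:2].astype(np.float32)); print(r,cv2.boxPoints(r).round(4).tolist())
E
```

```text
t 6.05 handle in bay mm x,y,z: 45.3 -1.2 125.8 yaw [180.    -0.   168.79] F [-0.3 -0.5 -2.8] M [-0.01 -0.07  0.05] op 0.0597
9110 ((0.46070596575737, 0.2528553903102875), (0.12227421998977661, 0.03196080029010773), 78.51380920410156) [0.46048512 0.25300859 0.05891396]
((0.5289841890335083, 0.23626914620399475), (0.09050140529870987, 0.08809351921081543), 78.704345703125) [[0.47690001130104065, 0.2004999965429306], [0.5633000135421753, 0.18330000340938568], [0.5809999704360962, 0.2720000147819519], [0.49470001459121704, 0.28929999470710754]]
```

The wrist view shows the lip at (260,45) and the plate's hook edge at y≈83, about 10 mm clear of the lip. The plate sits about 3 mm to -y, so I'll correct that and lower to just above rim contact.

Emit:
play_rows(series=[[30,0.003,0.003,0.01,0],[30,0.003,0.003,0.03,0],[30,0.003,0.003,0.05,0],[30,0.003,0.003,0.06,0],[30,0.003,0.003,0.066,0],[30,0.003,0.003,0.068,0],[30,0.003,0.003,0.068,0]])

```text
clock: 6.8
tool_pos: [0.565, 0.2332, 0.1354]
orientation: [180.0, 0.0, 168.9]
force: [0.1, 0.0, -1.9]
opening: 0.0599
```

Emit:
play_rows(series=[[30,0,0,0.001,0],[30,0,0,0.002,0],[30,0,0,0.003,0],[30,0,0,0.004,0],[30,0,0,0.004,0]])

```text
clock: 7.3
tool_pos: [0.5649, 0.2332, 0.1323]
orientation: [180.0, 0.0, 168.9]
force: [-3.7, 0.4, 6.0]
opening: 0.0595
```

```bash
sed -i 's/c=(0.523,0.2385),yaw=-11.2/c=(0.5235,0.2400),yaw=-11.3/' st.py
python3 - <<'E'
from st import *
rel(); pics("3"); o,s,P=wr("5")
print(np.round([P[v,255] for v in (100,120,140,170)],4))
E
```

```text
t 7.3 handle in bay mm x,y,z: 41.9 1.5 54.8 yaw [1.7998e+02 4.0000e-02 1.6889e+02] F [-3.7  0.4  6. ] M [-0.2   1.15 -0.08] op 0.0595
[[0.4924 0.2487 0.0541]
 [0.5023 0.2468 0.0538]
 [0.5125 0.2448 0.0542]
 [0.5285 0.2417 0.0543]]
```

View pics/side3.png

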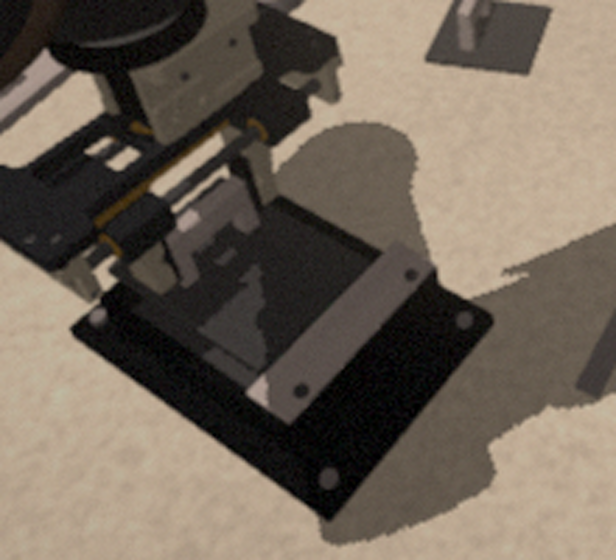

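View pics/w5.png

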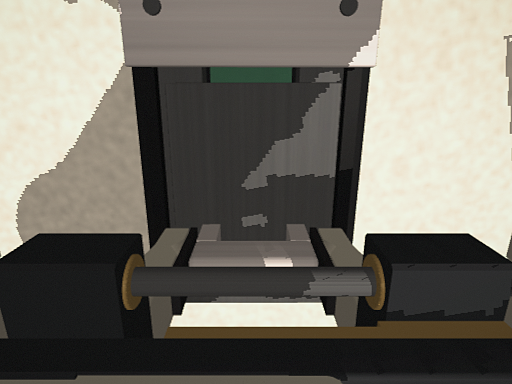

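Rim contact is at z 54.8 (predicted 55), and the plate sits centred in the pocket in front of the lip. I'll press on down about 4 mm to tilt it.

Emit:
play_rows(series=[[30,0,0,0.001,0],[30,0,0,0.002,0],[30,0,0,0.002,0],[30,0,0,0.003,0],[30,0,0,0.003,0]])

```text
clock: 7.95
tool_pos: [0.5646, 0.2336, 0.1302]
orientation: [179.9, 0.0, 168.9]
force: [-8.3, 0.3, 14.3]
opening: 0.0595
```

```bash
python3 - <<'E'
from st import *
rel(); o,s,P=wr("6")
q=np.array([P[v,255] for v in (100,110,120,130,140,150,160,170)]); print(q.round(4)[::2]); print("slope deg",np.degrees(np.arctan(np.polyfit(np.hypot(q[:,0]-.4,q[:,1]-.26),q[:,2],1)[0])))
E
```

```text
t 7.95 handle in bay mm x,y,z: 41.6 1.7 52.7 yaw [1.7994e+02 4.0000e-02 1.6891e+02] F [-8.3  0.3 14.3] M [0.14 2.92 0.06] op 0.0595
[[0.4921 0.249  0.0491]
 [0.5022 0.2471 0.0483]
 [0.5125 0.2451 0.0495]
 [0.523  0.243  0.0509]]
slope deg 4.715792803448232
```

Emit:
play_rows(series=[[30,0,0,0.001,0],[30,0,0,0.0015,0],[30,0,0,0.002,0],[30,0,0,0.002,0]])

```text
clock: 8.4
tool_pos: [0.5643, 0.2337, 0.1283]
orientation: [179.9, 0.0, 168.9]
force: [-10.9, 1.4, 14.2]
opening: 0.0595
```

```bash
python3 - <<'E'
from st import *
rel(); o,s,P=wr("7")
q=np.array([P[v,255] for v in (100,110,120,130,140,150,160,170)]); print(q.round(4)[::2]); print("slope deg",np.degrees(np.arctan(np.polyfit(np.hypot(q[:,0]-.4,q[:,1]-.26),q[:,2],1)[0])))
E
```

```text
t 8.4 handle in bay mm x,y,z: 41.3 1.8 50.8 yaw [1.7993e+02 2.0000e-02 1.6891e+02] F [-10.9   1.4  14.2] M [0.54 3.66 0.03] op 0.0595
[[0.4919 0.2492 0.0433]
 [0.5021 0.2473 0.0447]
 [0.5125 0.2452 0.0453]
 [0.5233 0.2431 0.0461]]
slope deg 4.9644547078199714
```

```bash
cat >> st.py <<'E'
def tilt(P,u0=190,u1=320,v0=100,v1=215,tol=.006):
    q=P[v0:v1,u0:u1].reshape(-1,3); q=q[~np.isnan(q[:,2])]
    for _ in range(5):
        A=np.c_[q[:,:2],np.ones(len(q))]; c=np.linalg.lstsq(A,q[:,2],rcond=None)[0]; r=q[:,2]-A@c; q=q[abs(r)<max(2.5*r.std(),.001)]
    a=np.radians(-11.3); ex=np.array([np.cos(a),np.sin(a)])
    print("tilt x deg",np.degrees(np.arctan(c[:2]@ex)).round(2),"tilt y",np.degrees(np.arctan(c[:2]@[-ex[1],ex[0]])).round(2),"n",len(q),"z mean",q[:,2].mean().round(4))
    return c
E
python3 - <<'E'
from st import *
rel(); o,s,P=wr("8"); c=tilt(P)
h=np.array([.5235,.24])+np.array([.9806,-.1959])*(.0413-.083); print("plate top z at hook", c@[*h,1])
E
```

```text
t 8.45 handle in bay mm x,y,z: 41.2 1.8 50.8 yaw [1.7994e+02 2.0000e-02 1.6891e+02] F [-10.5   2.4  15.3] M [0.61 3.66 0.01] op 0.0596
tilt x deg 6.28 tilt y 0.06 n 14614 z mean 0.0465
plate top z at hook 0.042170960052372856
```

View pics/w8.png

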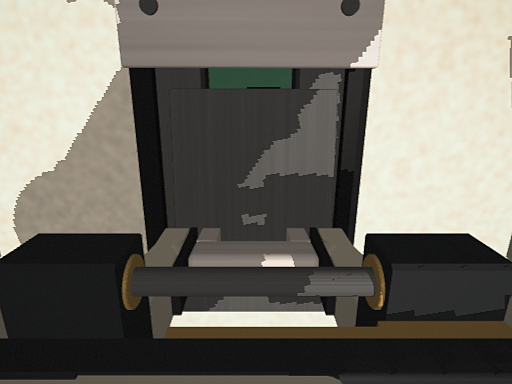

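The plate is tilted 6.3° with its hook edge low, about 12 mm below the lip's underside. I'll raise it 3 mm to unload the rim, then slide it under the lip.

Emit:
play_rows(series=[[30,0,0,-0.0015,0],[30,0,0,-0.003,0],[30,0,0,-0.003,0],[30,0.003,-0.001,-0.003,0],[30,0.006,-0.001,-0.003,0],[30,0.009,-0.001,-0.003,0],[30,0.012,-0.001,-0.003,0],[30,0.012,-0.001,-0.003,0]])

```text
clock: 9.3
tool_pos: [0.5524, 0.2345, 0.1291]
orientation: [-180.0, -0.0, 168.9]
force: [-0.3, 0.1, -2.2]
opening: 0.0594
```

```bash
python3 - <<'E'
from st import *
rel(); o,s,P=wr("9"); c=tilt(P)
E
```

```text
t 9.3 handle in bay mm x,y,z: 29.4 0.3 51.6 yaw [-1.7999e+02 -1.0000e-02  1.6889e+02] F [-0.3  0.1 -2.2] M [-0.02 -0.07 -0.02] op 0.0594
tilt x deg 5.73 tilt y -0.06 n 14660 z mean 0.0477
```

View pics/w9.png

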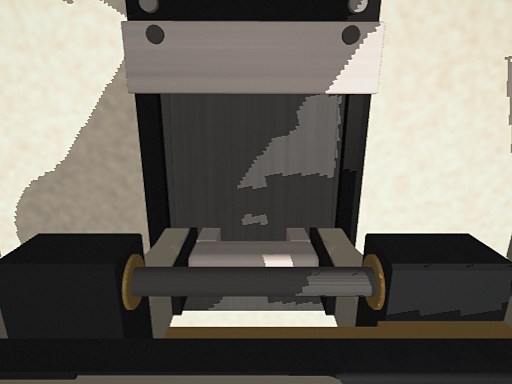

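The hook edge is now hidden under the lip (lip edge at row 93), and contact forces are near zero. I'll carry on sliding.

Emit:
play_rows(series=[[30,0,0,-0.002,0],[30,0.003,0,-0.002,0],[30,0.006,0,-0.002,0],[30,0.009,0,-0.002,0],[30,0.012,0,-0.002,0],[30,0.014,0,-0.002,0],[30,0.016,0,-0.002,0],[30,0.016,0,-0.002,0]])

```text
clock: 10.15
tool_pos: [0.5369, 0.2376, 0.1312]
orientation: [180.0, -0.0, 168.9]
force: [0.4, 0.6, -3.0]
opening: 0.0594
```

```bash
python3 - <<'E'
from st import *
rel(); pics("4"); o,s,P=wr("10"); c=tilt(P,v0=130)
E
```

```text
t 10.15 handle in bay mm x,y,z: 13.6 0.3 53.7 yaw [180.    -0.   168.88] F [ 0.4  0.6 -3. ] M [-0.1  -0.04 -0.04] op 0.0594
tilt x deg 5.74 tilt y -0.05 n 10809 z mean 0.0506
```

View pics/side4.png

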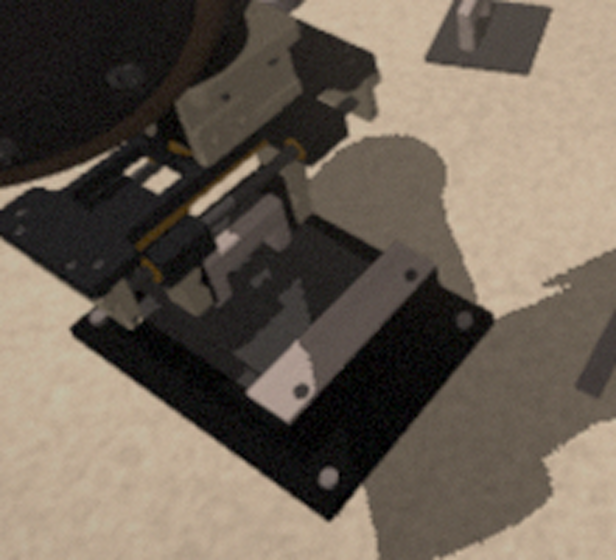

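View pics/top4.png

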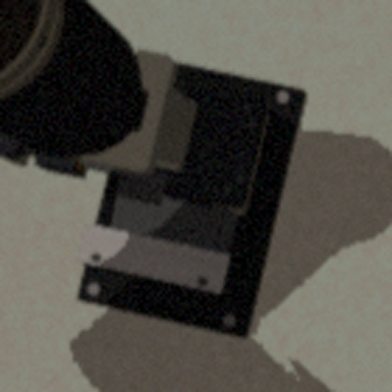

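The plate sits fully inside the pocket under the lip. I'll swing it down, letting the handle drift about 4 mm towards the rim as it flattens.

Emit:
play_rows(series=[[30,0,0,0.003,0],[30,0,0,0.006,0],[30,0,0,0.009,0],[30,-0.0005,0,0.011,0],[30,-0.0015,0,0.013,0],[30,-0.0025,0,0.0145,0],[30,-0.0035,0,0.016,0],[30,-0.004,0,0.017,0],[30,-0.004,0,0.0175,0],[30,-0.004,0,0.0175,0]])

```text
clock: 11.3
tool_pos: [0.5412, 0.2368, 0.1138]
orientation: [180.0, 0.0, 168.9]
force: [-0.5, -0.6, 1.2]
opening: 0.0601
```

```bash
python3 - <<'E'
from st import *
rel(); o,s,P=wr("11"); c=tilt(P,v0=130)
E
```

```text
t 11.3 handle in bay mm x,y,z: 18.0 0.3 36.3 yaw [1.8000e+02 1.0000e-02 1.6887e+02] F [-0.5 -0.6  1.2] M [-0.15  0.4  -0.04] op 0.0601
tilt x deg 0.65 tilt y 0.02 n 10796 z mean 0.0364
```

View pics/w11.png

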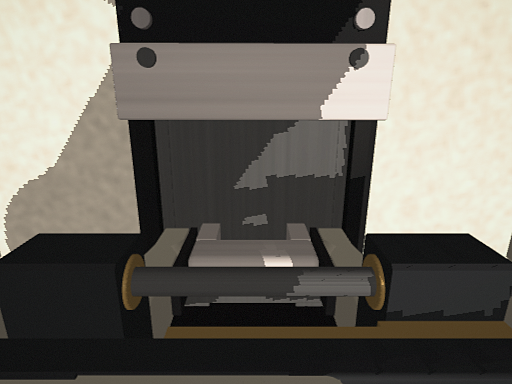

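The plate is flat (0.65°), its top is at z 0.0364 (seat 0.030 + 6 mm), and the handle is at x = 18, y ≈ 0. I'll release and lift.

Emit:
play_rows(series=[[75,0,0,0,0],[80,0,0,0,0],[90,0,0,0,0],[95,0,0,0,0],[98,0,0,0,0],[98,0,0,0,0],[98,0,0,0,0],[98,0,0,0,0]])

```text
clock: 12.15
tool_pos: [0.541, 0.2368, 0.1137]
orientation: [-180.0, 0.0, 168.9]
force: [-0.4, -0.2, 0.2]
opening: 0.0858
```

Emit:
play_rows(series=[[98,0,0,-0.01,0],[98,0,0,-0.03,0],[98,0,0,-0.06,0],[98,0,0,-0.09,0],[98,0,0,-0.12,0],[98,0.03,0,-0.14,0],[98,0.06,0,-0.15,0],[98,0.06,0,-0.15,0],[98,0.06,0,-0.15,0]])

```text
clock: 13.05
tool_pos: [0.482, 0.2486, 0.265]
orientation: [179.9, 0.1, 168.9]
force: [-0.3, 1.0, 0.3]
opening: 0.0862
```

Emit:
play_rows(series=[[98,0,-0.04,0,0],[98,0,-0.08,0,0],[98,0,-0.12,0,0],[98,0,-0.16,0,0],[98,0,-0.2,0,0],[98,0,-0.22,0,0],[98,0,-0.22,0,0],[98,0,-0.22,0,0]])

```text
clock: 13.85
tool_pos: [0.4402, 0.032, 0.2636]
orientation: [-180.0, -0.0, 168.8]
force: [0.6, 0.2, 0.4]
opening: 0.0861
```

```bash
python3 - <<'E'
from st import *
rel(); pics("5")
for n in ("top","side"):
    s=load(f"pics/{n}5.npz"); P=cloud(s).reshape(-1,3); P=P[~np.isnan(P[:,2])]
    a=np.radians(-11.3); ex=np.array([np.cos(a),np.sin(a)]); ey=np.array([-ex[1],ex[0]])
    b0=np.array([.5215,.2388]) if n=="top" else np.array([.5242,.2382])
    d=P[:,:2]-b0; X=d@ex; Y=d@ey
    b=P[(abs(X-.018)<.03)&(abs(Y)<.045)&(P[:,2]>.055)]; r=cv2.minAreaRect(b[:,:2].astype(np.float32)); e=np.array(r[0])-b0
    print(n,"bar in bay",e@ex,e@ey,r[1:],np.percentile(b[:,2],[50,95]))
    m=(X>-.04)&(X<.06)&(abs(Y)<.04)&(P[:,2]>.025)&(P[:,2]<.048); q=P[m]; c=np.linalg.lstsq(np.c_[q[:,:2],np.ones(len(q))],q[:,2],rcond=None)[0]
    print(" plate z",np.median(q[:,2]),"tilt",np.degrees(np.hypot(*c[:2])))
    t=P[np.hypot(P[:,0]-.541,P[:,1]+.075)<.045]; t=t[t[:,2]>.03]
    if len(t): print(" short bar",cv2.minAreaRect(t[:,:2].astype(np.float32)))
E
```

```text
t 13.85 handle in bay mm x,y,z: -41.0 -220.3 186.1 yaw [-1.7999e+02 -1.0000e-02  1.6877e+02] F [0.6 0.2 0.4] M [ 0.02 -0.08 -0.02] op 0.0861Traceback (most recent call last):
  File "<stdin>", line 9, in <module>
    return _quantile_unchecked(
        a, q, axis, out, overwrite_input, method, keepdims, weights)
    return _ureduce(a,
                    func=_quantile_ureduce_func,
    ...<5 lines>...
                    overwrite_input=overwrite_input,
                    method=method)
    r = func(a, **kwargs)
    result = _quantile(arr,
                       quantiles=q,
    ...<2 lines>...
                       out=out,
                       weights=wgt)
    slices_having_nans = np.isnan(arr[-1, ...])
                                  ~~~^^^^^^^^^
IndexError: index -1 is out of bounds for axis 0 with size 0
```

View pics/side5.png

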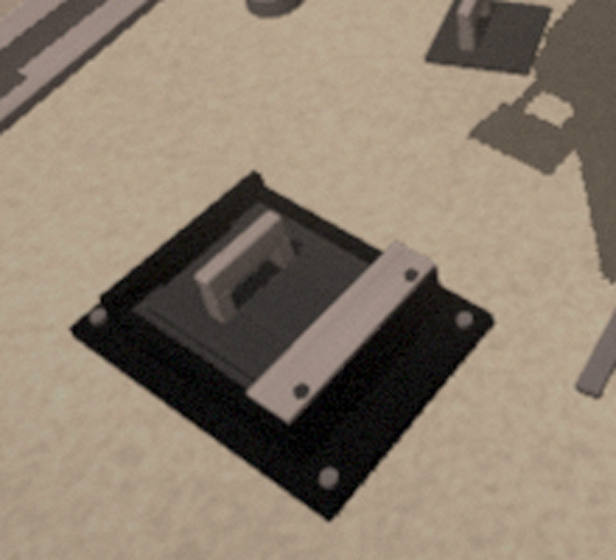

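View pics/top5.png

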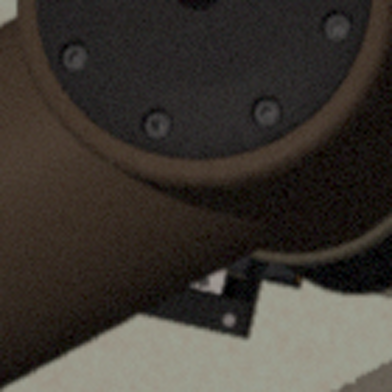

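The side view shows the plate flat in the bay under the lip, its handle at about (238,262) in the crop. The arm blocks the top view, so I'll run the numbers on the side view only.

```bash
python3 - <<'E'
from st import *
s=load("pics/side5.npz"); P=cloud(s).reshape(-1,3); P=P[~np.isnan(P[:,2])]
a=np.radians(-11.3); ex=np.array([np.cos(a),np.sin(a)]); ey=np.array([-ex[1],ex[0]])
b0=np.array([.5242,.2382]); d=P[:,:2]-b0; X=d@ex; Y=d@ey
b=P[(abs(X-.018)<.03)&(abs(Y)<.045)&(P[:,2]>.055)&(P[:,2]<.1)]; r=cv2.minAreaRect(b[:,:2].astype(np.float32)); e=np.array(r[0])-b0
print("bar in bay",e@ex,e@ey,r[1:],np.percentile(b[:,2],[50,95]))
q=P[(X>-.04)&(X<.055)&(abs(Y)<.04)&(P[:,2]>.025)&(P[:,2]<.045)]; c=np.linalg.lstsq(np.c_[q[:,:2],np.ones(len(q))],q[:,2],rcond=None)[0]
print("plate z",np.median(q[:,2]),"tilt",np.degrees(np.hypot(*c[:2])))
t=P[np.hypot(P[:,0]-.541,P[:,1]+.075)<.045]; t=t[t[:,2]>.03]; print("short bar",cv2.minAreaRect(t[:,:2].astype(np.float32)))
E
```

```text
bar in bay 0.01626272080508481 0.0008402766435411183 ((0.06050059571862221, 0.014048375189304352), 79.40428924560547) [0.07212943 0.07700215]
plate z 0.03514575626774974 tilt 0.5472907186482893
short bar ((0.542158305644989, -0.07347318530082703), (0.011707225814461708, 0.05831941217184067), 9.526711463928223)
```

```bash
python3 -c "
from plant import close_job; print(close_job())"
```

```text
the job is handed in; nothing more can be done
None
```

The longer plate lies flat in the bay with its far edge hooked under the lip. I released it and handed the job in at about 14 s of the 40 s allowed.

**How it went:** I gripped the handle bar by its ends so the plate could pivot between the pads, because the tool itself cannot tilt. The plate stayed level when lifted, so I pressed its free edge on the far rim to tilt it about 6° (about 15 N vertical at the wrist). I then slid it under the lip, swung it down flat and let go.

**Last checks (side camera):**

| Check | Measured | Allowed |
|---|---|---|
| Handle past the seat centre | 16 mm (18 mm by the robot's own pose just before release) | 4 to 32 mm |
| Handle sideways | 1 mm | within 13 mm |
| Plate tilt | about 0.5° | under 4° |
| Plate turned from the bay | about 1° | under 11° |
| Plate top above the bench | 35 mm (36 mm by the wrist camera before release) | 31 to 41 mm |
| Shorter plate moved | about 2 mm, within measuring error | under 30 mm |

The gripper is clear, with no force beyond reading noise.

**Not checked:** the arm blocked the top camera at the end, so the final position comes from one camera plus the robot's pose readings. Those two differed by about 2 mm along the bay, which is within calibration.

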